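# Refit the hotplate's control knob and hold it pressed in

### The job

The black control knob has come off the small white hotplate and stands on the worktop. Pick it up, turn it so that the flat in its bore (under the white pointer) matches the flat of the spindle on the hotplate's front deck, push it fully home on the spindle, and press it in against the spindle's spring as far as it goes. Finish while the gripper is still holding the knob pressed in, without letting go, and leave the jars standing where they are.

Things in the scene. Friction and masses are not known exactly. Their poses are not given: they have to be found in the camera images.
- knob_center (a point): Centre of the loose black knob, half-way up (20 mm over its underside). Cooker knob 48 mm across, 40 mm high, 35 to 70 g, standing upright, bore down: round skirt 17 mm high, on it a grip bar 44 mm long (x), 14 mm wide (y), 23 mm high, up to the knob's top. z: up along its axis; x: along the bar; -x: to the end with the white pointer.
- knob: The same knob; origin at the centre of its underside, same axes. In the underside, on the axis, is a D-shaped bore, 14.8 mm in diameter, 14 mm deep, its flat 1.4 mm from the axis on the -x (pointer) side. It has about 0.9 mm clearance all round on the spindle and goes on with up to about 0.15 rad of turn error.
- knob_pointer (a point): Outer top edge of the white pointer stripe, on the -x end of the knob's grip bar, 22 mm from the axis, 40 mm above the underside: the side on which the bore has its flat. Axes as the knob's.
- spindle_tip (a point): Centre of the top of the bare upright aluminium spindle on the hotplate's front deck. 13 mm diameter, D section: an upright flat 0.5 mm from the axis on the -x side; z up; end bevelled over 2.5 mm to 9 mm. 24 mm above the deck at rest; does not turn. Knob fully home: bore end rests on this point, knob centre 6 mm above it, knob axes along its axes (x to x).
- spindle (a joint): How far the spindle is pushed down, m: 0 at rest, 0.006 at its stop. A spring pushes it up: about 3 N at rest, 9 N at the stop. Even fully pressed, the knob stays 4 mm clear of the deck.
- hotplate: White tabletop hotplate, 250 mm (x) by 230 mm (y), deck 60 mm above the worktop, fixed; origin on the worktop under its middle, x to its back. Dark cooking plate, top 74 mm high, centred 30 mm behind the middle; the spindle stands 95 mm in front of the middle on a steel bezel 2 mm high with a black mark on the side of its flat.
- spice_a: Spice jar with a yellow lid, 45 mm across, 100 mm high, standing loose beyond the knob; origin under its middle. To be left alone.
- spice_b: Spice jar with a dark lid, 41 mm across, 104 mm high, standing loose beyond the knob; origin under its middle. To be left alone.
- jam_jar: Jam jar with a red lid, 69 mm across, 86 mm high, standing loose left of the hotplate; origin under its middle. To be left alone.

How it is judged:
By the outcome, as a careful person would: the job done as asked, in the order asked, and still so for the second after the job is handed in, while the arm keeps its last pose, push and grip.
It also fails if it takes over 40 s, if anything falls off the work surface, if the arm or the gripper's body presses on something with over 40 N, if the wrist force passes 120 N, or if a joint passes its speed limit or range.

### The arm

A 6-joint arm with a two-finger parallel gripper is mounted at the origin on a cart in front of the work surface, level with it; the furniture and walls round the work are solid. World frame = base frame: x ahead of the robot, y to its left, z up, the work surface at z = 0. Lengths are in m, angles in rad, forces in N, time in s.
With the tool pointing down it reaches from about 0.35 to 0.725 m from the base axis. Payload 4.3 kg.
Tool frame: the origin (TCP) lies at the very end of the fingers, on their centre line; the grasp point (between the pads) lies 19 mm behind it; z points along the fingers, y is the direction in which the jaws open and shut (so a half turn about z gives the same grasp; the last joint's range is limited). The gripper opens to 85 mm and grips with 20 to 120 N. Pads are 22 mm wide; open, the fingers measure 114 mm over their backs; the gripper's body (76 mm by 85 mm) begins 54 mm behind the grasp point. The pads swing forward as they close: fully open they stand 13 mm farther back than shut.
Start: joints at [1.002, 0.377, 0.081, 1.274, 0, 1.46], TCP at [0.255, 0.516, 0.207] pointing down, gripper open.
Joint ranges: [-2.72, 2.72], [-0.84, 1.66], [-1.02, 1.22], [-1.77, 2.12], [-1.37, 1.28], [-3.14, 3.14]. Speed limits (rad/s): [2.57, 2.57, 3.14, 3.14, 3.14, 3.14].

### API

Orientations are given as a unit quaternion [w, x, y, z].
In Python, from rig import env, get_image, camera_model gives the robot as it stands. Calls block until the motion is done:
- env.move_to(position, orientation): joint-space move of the TCP to a pose.
- env.move_straight(position, rotation=None, vel=0.15): straight line of the TCP; rotation=None keeps the orientation; vel is the mean speed in m/s.
- env.move_j(angles): joint-space move.
- env.open_gripper() and env.close_gripper(grip_force=None): open the fingers fully, or close them until they stop; grip_force is the grip in N (None keeps the last).
- env.pause(seconds).
- env.ik(position, orientation): joint angles nearest the present ones, or None.
- get_image(name): name is "side" or "top"; returns the picture (480x640x3 uint8, red, green, blue); there is no depth.
- camera_model(name): a dict with "fx", "fy", "cx", "cy" (pixels), "rvec" (rotation vector, rad) and "tvec" (3), from world to camera coordinates, as OpenCV has them. Camera axes: x right, y down, z forward; pixel columns grow to the right and rows downward; lengths in m; the calibration is good to about 2 mm. A picture is of the moment at which its call begins. camera_model takes no time and is no camera call.
A pose or a line that the arm cannot do raises env.IKError and nothing moves.
- env.sign_off(): hands the job in, once; it reports no verdict.
Readings, each from a call of its own:
- env.current_time_s(): time.
- env.current_qpos(): joint angles.
- env.current_joint_velocities(): joint speeds.
- env.current_joint_torque(): joint torques, N m.
- env.current_eef_pos(): TCP position.
- env.current_tcp_rot(): TCP orientation.
- env.current_force(): force on the tool from outside, world axes, zero at the start.
- env.current_moment(): the same for the moment, N m.
- env.current_opening(): opening from 0.0 (shut) to 1.0 (fully open).
Only numpy, scipy, OpenCV 4.12 (cv2) and the standard library are available. Lean on these libraries where they do the work, as an engineer would, in place of code of your own. Each camera call takes 0.05 s, during which the arm holds its last target.

## Working session

There is one attempt and no reset: what is moved stays moved. The work goes in short steps, each a Python script; the robot and the scene stay as the last script left them, time stands still between calls to the robot, and variables do not carry over. Pictures are saved under pics/ and viewed, and the job is handed in when it is done.

```bash
mkdir -p pics; python3 - <<'E'
from rig import env,get_image,camera_model
import cv2
for n in("side","top"):
    cv2.imwrite(f"pics/{n}0.png",cv2.cvtColor(get_image(n),cv2.COLOR_RGB2BGR)); print(n,camera_model(n))
print(env.current_time_s(),env.current_tcp_rot(),env.current_opening())
E
```

```text
side {'fx': 611.6666621612421, 'fy': 611.6666621612421, 'cx': 324.10137572968284, 'cy': 239.20881860476533, 'rvec': array([ 1.92941407, -1.69280712,  0.58761551]), 'tvec': array([-0.04881514,  0.47552929,  1.05666019])}
top {'fx': 620.8851461745418, 'fy': 620.8851461745418, 'cx': 317.269622704501, 'cy': 238.99051995918248, 'rvec': array([ 2.1638008 , -2.21854772,  0.04685577]), 'tvec': array([0.06014507, 0.50353954, 1.3877694 ])}
0.1 [-2.91785734e-04  2.27392055e-01  9.73802879e-01 -8.48890666e-04] 0.9989551651048376
```

View pics/side0.png

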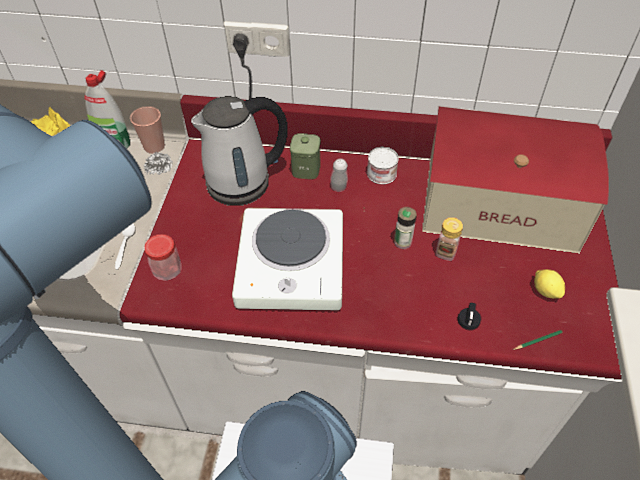

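View pics/top0.png

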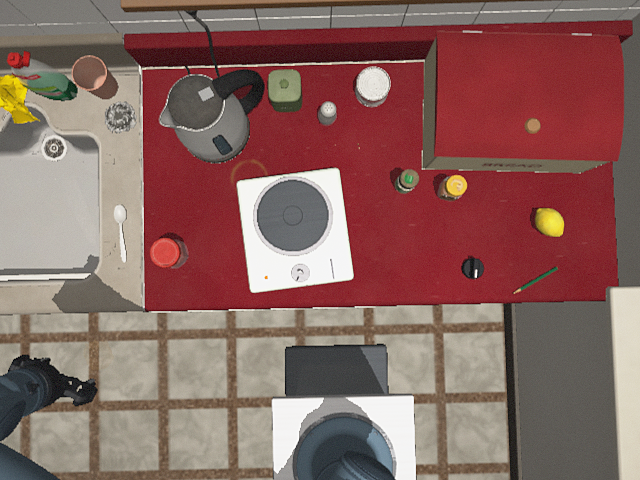

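The side view shows the knob at (470,317) and the spindle at (288,285). In the top view they are at (473,267) and (300,272). I'll enlarge both.

```bash
python3 - <<'E'
import cv2,numpy as np
s=cv2.imread("pics/side0.png");t=cv2.imread("pics/top0.png")
def c(im,x,y,h=20,k=15):return cv2.resize(im[y-h:y+h,x-h:x+h],None,fx=k*20/h/2*0.66,fy=k*20/h/2*.66,interpolation=cv2.INTER_CUBIC)
a=[cv2.resize(im[y-20:y+20,x-20:x+20],(400,300) if 0 else (300,300),interpolation=cv2.INTER_CUBIC) for im,x,y in((s,470,317),(s,288,286),(t,473,267),(t,301,272))]
for i in a:
  for k in range(0,300,75): cv2.line(i,(k,0),(k,6),(0,255,0),1);cv2.line(i,(0,k),(6,k),(0,255,0),1)
cv2.imwrite("pics/crop0.png",np.vstack([np.hstack(a[:2]),np.hstack(a[2:])]))
E
```

```text
(no output)
```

View pics/crop0.png

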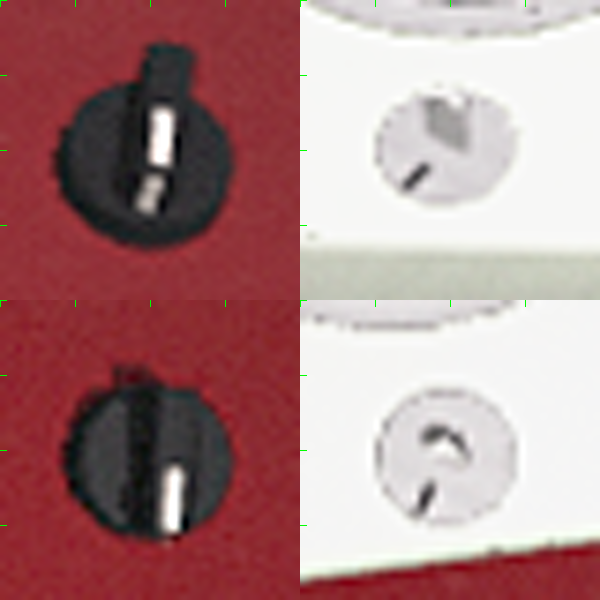

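```bash
cat > h.py <<'E'
import cv2,numpy as np
from rig import env,get_image,camera_model
def ray(n,uv,z):
    m=camera_model(n);R=cv2.Rodrigues(m["rvec"])[0];t=np.array(m["tvec"])
    C=-R.T@t;d=R.T@np.array([(uv[0]-m["cx"])/m["fx"],(uv[1]-m["cy"])/m["fy"],1])
    return C+d*(z-C[2])/d[2]
def proj(n,P):
    m=camera_model(n);K=np.array([[m["fx"],0,m["cx"]],[0,m["fy"],m["cy"]],[0,0,1.]])
    return cv2.projectPoints(np.float64(P).reshape(-1,1,3),m["rvec"],m["tvec"],K,None)[0][:,0]
E
python3 - <<'E'
from h import *
O={'sk':(450,297),'ss':(268,266),'tk':(453,247),'ts':(281,252)}
def px(k,c):return np.array(O[k])+np.array(c)/7.5-0.5+0.5/7.5
for lab,n,k,c,z in [("ptr out","side",'sk',(160,165),.04),("ptr in","side",'sk',(162,109),.04),("ptr out","top",'tk',(171,232),.04),("ptr in","top",'tk',(175,166),.04),
 ("bez","side",'ss',(146,147),.062),("mk in","side",'ss',(128,166),.062),("mk out","side",'ss',(106,189),.062),
 ("bez","top",'ts',(146,155),.062),("mk in","top",'ts',(134,184),.062),("mk out","top",'ts',(118,216),.062),("skirt c","top",'tk',(150,160),.01),("skirt c","side",'sk',(145,165),.0085)]:
    print(lab,n,px(k,c).round(1),ray(n,px(k,c),z).round(4))
# skirt ellipse / bezel ellipse by segmentation
E
```

```text
ptr out side [470.9 318.6] [ 0.4102 -0.2982  0.04  ]
ptr in side [471.2 311.1] [ 0.4284 -0.299   0.04  ]
ptr out top [475.4 277.5] [ 0.4099 -0.2984  0.04  ]
ptr in top [475.9 268.7] [ 0.4292 -0.3003  0.04  ]
bez side [287.  285.2] [0.4289 0.086  0.062 ]
mk in side [284.6 287.7] [0.422  0.0899 0.062 ]
mk out side [281.7 290.8] [0.4136 0.0946 0.062 ]
bez top [300.  272.2] [0.431  0.0864 0.062 ]
mk in top [298.4 276.1] [0.4227 0.0901 0.062 ]
mk out top [296.3 280.4] [0.4136 0.0949 0.062 ]
skirt c top [472.6 267.9] [ 0.4311 -0.3003  0.01  ]
skirt c side [468.9 318.6] [ 0.4298 -0.3     0.0085]
```

```bash
cat > ov.py <<'E'
from h import *
def model(x,y,yaw,pts):
    c,s=np.cos(yaw),np.sin(yaw);p=np.array(pts,float);o=p.copy()
    o[:,0]=x+c*p[:,0]-s*p[:,1];o[:,1]=y+s*p[:,0]+c*p[:,1];return o
a=np.linspace(0,2*np.pi,60)
def circ(r,z):return np.c_[r*np.cos(a),r*np.sin(a),0*a+z]
def dsec(r,f,z):
    b=np.arccos(-f/r);t=np.linspace(-b,b,40);p=np.c_[r*np.cos(t),r*np.sin(t),0*t+z];return np.vstack([p,p[:1]])
bar=lambda z:np.array([[-.022,-.007,z],[.022,-.007,z],[.022,.007,z],[-.022,.007,z],[-.022,-.007,z]])
def overlay(out,kn,sp,side,top,h=20,S=300):
    tiles=[]
    for n,im in(("side",side),("top",top)):
        for (x,y,yaw),crv,zc in((kn,[circ(.024,0),circ(.024,.017),bar(.04)],.02),(sp,[circ(.0185,.062),dsec(.0065,.0005,.0815),dsec(.0065,.0005,.062),np.array([[0,0,.062],[-.02,0,.062]])],.07)):
            u0=proj(n,[[x,y,zc]])[0].round().astype(int)
            t=cv2.resize(im[u0[1]-h:u0[1]+h,u0[0]-h:u0[0]+h],(S,S),interpolation=cv2.INTER_CUBIC);r=t.copy();k=S/2/h
            for q in crv:
                uv=(proj(n,model(x,y,yaw,q))-u0+h+.5)*k-.5
                cv2.polylines(t,[uv.round().astype(int)],False,(0,255,255),1)
            tiles.append(t)
    cv2.imwrite(out,np.vstack([np.hstack(tiles[:2]),np.hstack(tiles[2:])]))
E
python3 - <<'E'
from ov import *
overlay("pics/ov0.png",(.4307,-.3001,-.08),(.430,.0862,-.49),cv2.imread("pics/side0.png"),cv2.imread("pics/top0.png"))
E
```

```text
(no output)
```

View pics/ov0.png

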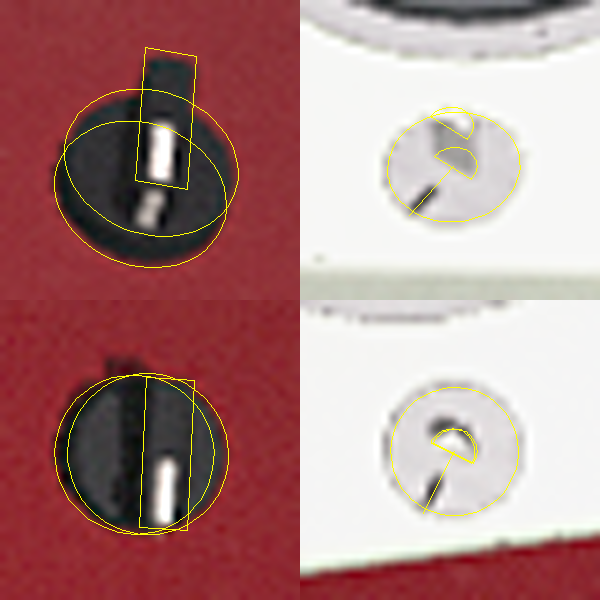

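```bash
cat >> h.py <<'E'
def q(yaw):
    y=yaw+np.pi;return [0,np.cos(y/2),np.sin(y/2),0]
def snap(tag):
    for n in("side","top"):cv2.imwrite(f"pics/{n}{tag}.png",cv2.cvtColor(get_image(n),cv2.COLOR_RGB2BGR))
E
python3 - <<'E'
from h import *
k=[.4307,-.3003];yaw=-.08
print(env.ik([*k,.10],q(yaw)),env.ik([.43,.0866,.12],q(-.49)))
env.move_to([*k,.12],q(yaw));print(env.current_time_s(),env.current_eef_pos(),env.current_force())
env.move_straight([*k,.0195],vel=.1);print(env.current_time_s(),env.current_eef_pos(),env.current_force())
snap(1)
env.close_gripper(60);print(env.current_time_s(),env.current_eef_pos(),env.current_force(),env.current_opening())
snap(2)
a=np.hstack([cv2.imread(f"pics/{n}2.png")[y-75:y+75,x-100:x+100] for n,x,y in(("side",470,300),("top",473,267))])
cv2.imwrite("pics/g2.png",cv2.resize(a,None,fx=2,fy=2))
E
```

```text
[-0.72972204  0.33447147 -0.2650338   0.97129106  0.         -0.64972204] [ 0.05391948  0.15517089 -0.44882469  0.96680074  0.          0.54391948]
3.05 [ 0.43110005 -0.29978497  0.12005692] [-0.24699568 -0.4664696  -0.21208587]
4.2083 [ 0.43123104 -0.30073344  0.02013574] [-0.31001535 -0.2640383  -0.59508643]
5.075 [ 0.43070067 -0.30028451  0.01948335] [1.23543667 0.13725825 0.49599161] -0.002422712348415025
```

View pics/g2.png

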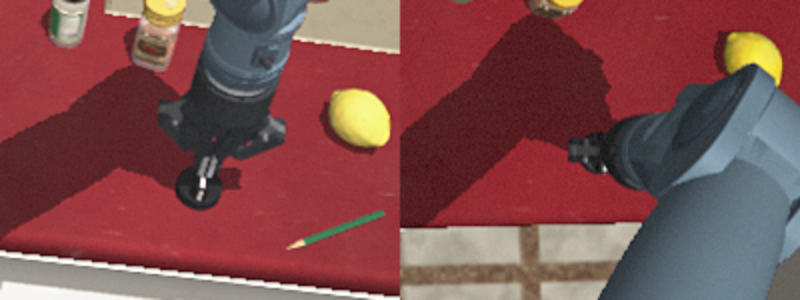

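Opening reads about 0, but a 14 mm bar should give about 0.16, so the grasp may have missed. I'll look closer.

```bash
python3 - <<'E'
from h import *
print(env.current_opening(),env.current_eef_pos(),env.current_force())
snap(3)
a=np.hstack([cv2.resize(cv2.imread(f"pics/side{t}.png")[270:340,435:505],(400,400),interpolation=cv2.INTER_CUBIC) for t in(1,3)])
cv2.imwrite("pics/g3.png",a)
E
```

```text
-0.0011287286067423227 [ 0.43070079 -0.30031763  0.01949204] [ 0.28262979  0.49075448 -0.073269  ]
```

View pics/g3.png

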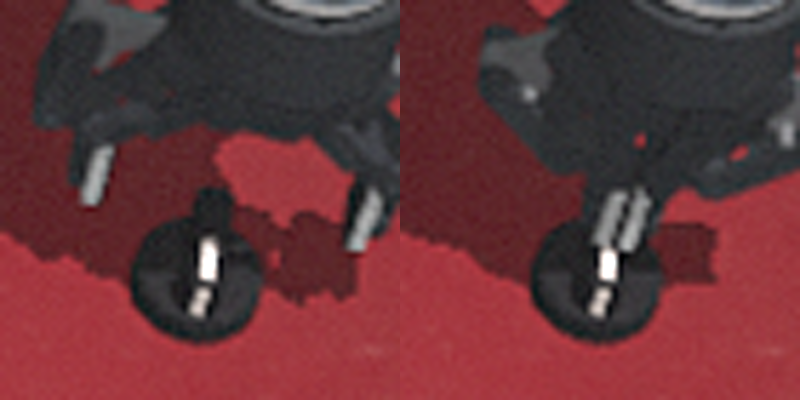

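```bash
python3 - <<'E'
from h import *
print(env.current_tcp_rot(),env.current_qpos())
for z in(.0195,.03,.04,.05):print(z,proj("side",[[.4307,-.3003,z],[.4414,-.3003,z],[.42,-.3003,z]]).round(1).tolist(),proj("top",[[.4307,-.3003,z]]).round(1).tolist())
a=cv2.resize(cv2.imread("pics/side3.png")[280:340,435:515],(800,600),interpolation=cv2.INTER_CUBIC)
cv2.imwrite("pics/g3b.png",a)
a=cv2.resize(cv2.imread("pics/top3.png")[240:300,433:513],(800,600),interpolation=cv2.INTER_CUBIC)
cv2.imwrite("pics/g3c.png",a)
E
```

```text
[-1.07494432e-05  3.99753584e-02  9.99200665e-01  3.39318828e-05] [-7.29717378e-01  4.13982066e-01 -3.79552267e-01  7.77321762e-01
  3.86708754e-05 -6.49745353e-01]
0.0195 [[470.0, 315.5], [469.9, 311.1], [470.1, 319.8]] [[473.6, 268.1]]
0.03 [[470.9, 312.8], [470.8, 308.5], [471.0, 317.2]] [[474.8, 268.0]]
0.04 [[471.8, 310.2], [471.7, 305.9], [471.9, 314.6]] [[475.9, 268.0]]
0.05 [[472.7, 307.6], [472.6, 303.3], [472.7, 312.0]] [[477.0, 268.0]]
```

View pics/g3b.png

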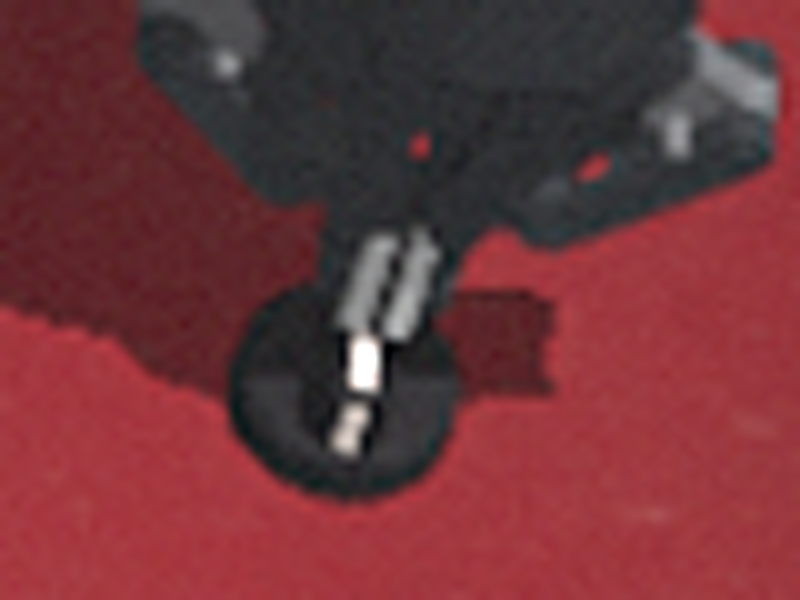

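View pics/g3c.png

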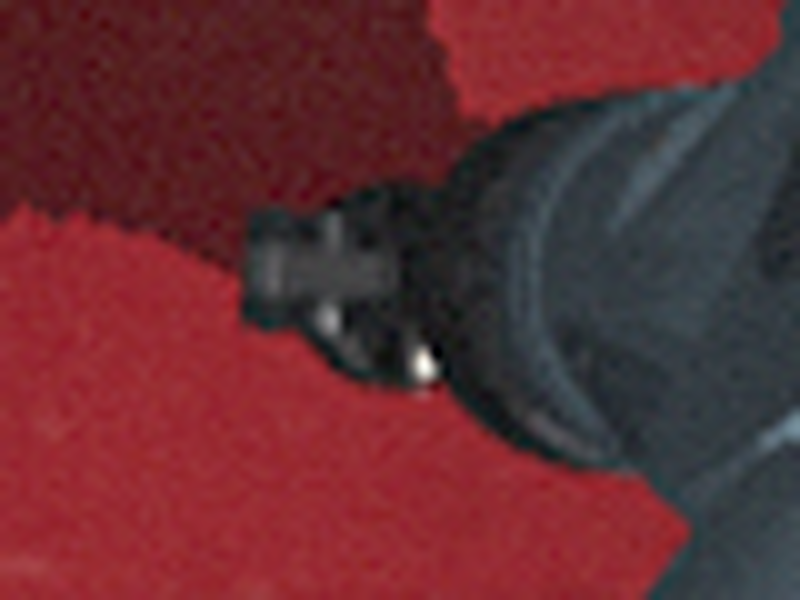

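The fingers shut at z≈0.043, above the bar, although the TCP reads 0.0195. I'll raise the arm and measure where the fingertips really are.

```bash
python3 - <<'E'
from h import *
env.move_straight([.4307,-.3003,.10],vel=.15)
p=np.array(env.current_eef_pos());print(p,env.current_opening(),env.current_time_s(),env.current_force());snap(4)
P=p+np.array([[0,0,0],[0,0,.019],[-.011,0,0]])
for n in("side","top"):
    u=proj(n,P);print(n,u.round(1).tolist())
    c=u[0].round().astype(int);a=cv2.imread(f"pics/{n}4.png")[c[1]-30:c[1]+30,c[0]-20:c[0]+20]
    t=cv2.resize(a,(400,600),interpolation=cv2.INTER_CUBIC)
    for w,col in zip(u,((0,255,0),(255,255,0),(0,255,255))):
        x,y=((w-c+[20,30]+.5)*10).astype(int);cv2.drawMarker(t,(int(x),int(y)),col,0,12)
    if n=="side":s=t
cv2.imwrite("pics/g4.png",np.hstack([s,t]))
E
```

```text
[ 0.43038161 -0.30003687  0.09940576] 0.0007693373091202737 5.9583 [ 0.22392603 -0.02870861 -0.53446437]
side [[477.1, 294.4], [478.9, 289.1], [477.2, 299.0]]
top [[482.7, 268.0], [485.0, 268.0], [482.9, 273.3]]
```

View pics/g4.png

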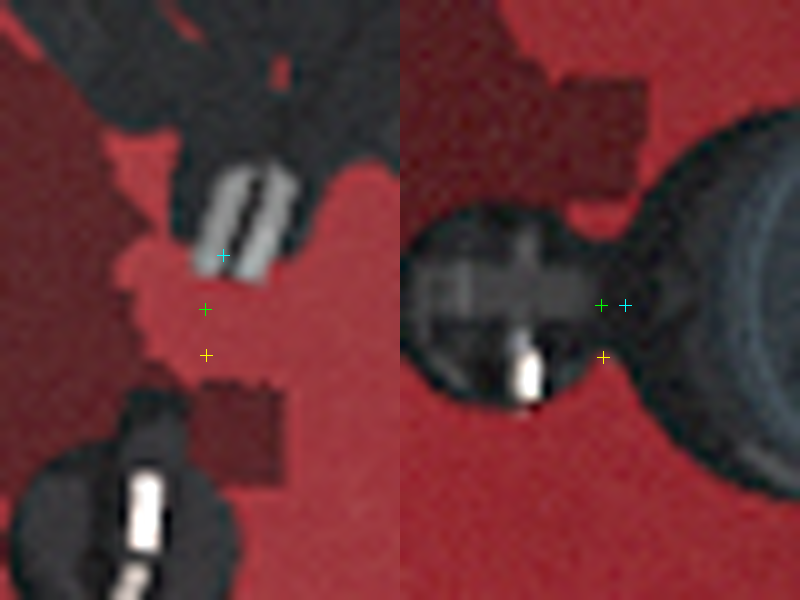

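Pad ends show at about (479,291) in the side view. The reported TCP predicts (477,299), so the fingertips really end about 25 mm above that TCP. I'll open, go about 22 mm lower and close gently, watching the force.

```bash
python3 - <<'E'
from h import *
env.open_gripper();print(env.current_time_s(),env.current_opening())
env.move_straight([.4307,-.3003,-.0025],vel=.12)
print(env.current_time_s(),env.current_eef_pos(),env.current_force())
env.close_gripper(25)
print(env.current_time_s(),env.current_eef_pos(),env.current_force(),env.current_opening())
snap(5)
cv2.imwrite("pics/g5.png",cv2.resize(cv2.imread("pics/side5.png")[280:340,435:515],(800,600),interpolation=cv2.INTER_CUBIC))
E
```

```text
6.8417 1.0006644869373986
7.8417 [ 0.43120909 -0.30078376 -0.00186362] [ 0.34987537  0.46209387 -0.21597999]
8.4917 [ 0.43086847 -0.30046801 -0.00230218] [-0.40601711 -0.39066135  2.51904973] 0.156523351238432
```

View pics/g5.png

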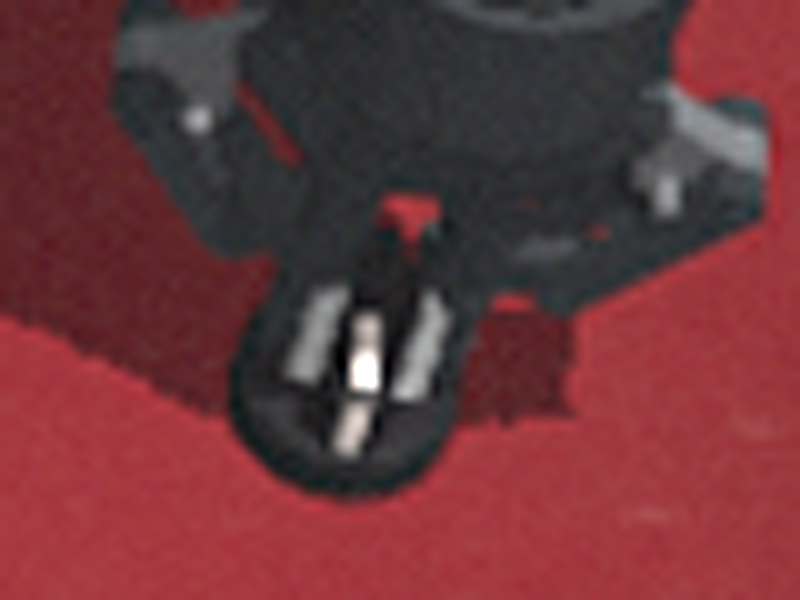

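Opening is 0.157 (about 13.3 mm) and the pads straddle the white pointer at (471,317) in the side view, so the bar is gripped. I'll tighten, lift and carry it over the spindle.

```bash
python3 - <<'E'
from h import *
env.close_gripper(80);print(env.current_opening(),env.current_force(),env.current_eef_pos())
env.move_straight([.4307,-.3003,.12],vel=.2)
print(env.current_time_s(),env.current_opening(),env.current_force())
env.move_to([.430,.0866,.115],q(-.49))
env.move_straight([.430,.0866,.095],vel=.1)
print(env.current_time_s(),env.current_opening(),env.current_force(),env.current_eef_pos(),env.current_tcp_rot())
snap(6)
from ov import *
p=np.array(env.current_eef_pos());w=env.current_tcp_rot();yaw=2*np.arctan2(w[2],w[1])-np.pi
print(yaw)
o=[]
for n in("side","top"):
    u0=proj(n,[p])[0].round().astype(int);im=cv2.imread(f"pics/{n}6.png")[u0[1]-20:u0[1]+20,u0[0]-20:u0[0]+20]
    t=cv2.resize(im,(400,400),interpolation=cv2.INTER_CUBIC);b=t.copy()
    for c in(circ(.024,0),circ(.024,.017),bar(.04)):
        c=model(p[0],p[1],yaw,c);c[:,2]+=p[2]+.0023
        cv2.polylines(t,[((proj(n,c)-u0+20+.5)*10).round().astype(int)],False,(0,255,255),1)
    o.append(np.hstack([t,b]))
cv2.imwrite("pics/g6.png",cv2.resize(np.vstack(o),(600,600)))
E
```

```text
0.14244529892873525 [ 0.06260535 -0.23674584  4.31581   ] [ 0.43112258 -0.30065838 -0.00210695]
9.575 0.1388571502975789 [-0.23219992 -0.36682086 -1.34690076]
11.3667 0.1406098489599177 [-0.3843633   0.31111654 -1.49904855] [0.42958858 0.08596724 0.09463637] [-7.21034784e-04  2.43165150e-01  9.69984601e-01 -2.53897687e-04]
-0.49079811848554034
```

View pics/g6.png

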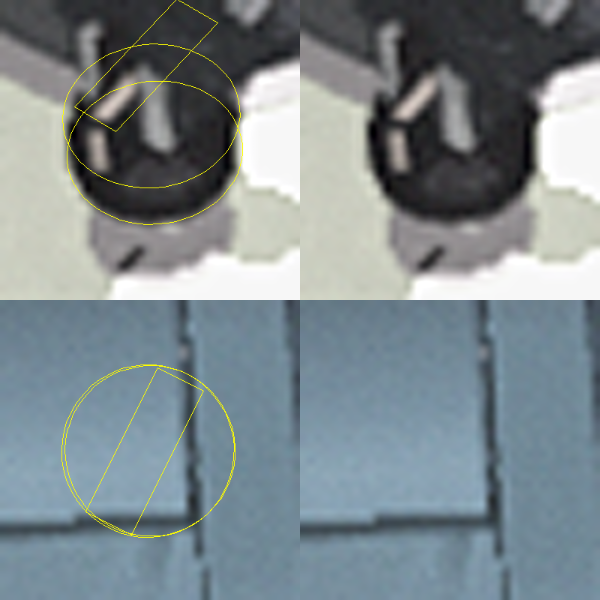

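View pics/side6.png

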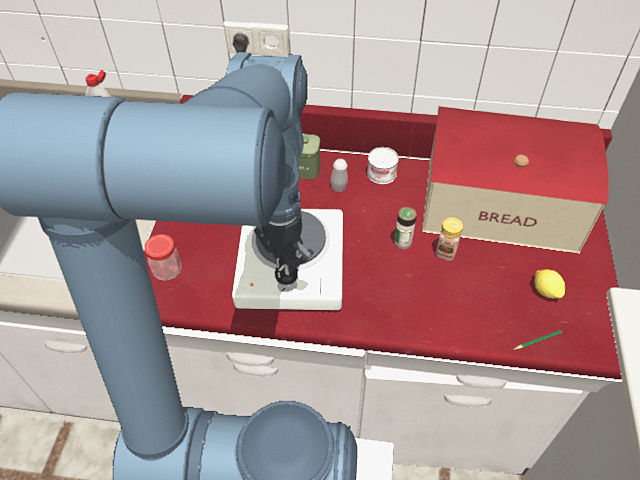

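Overlay matches the held knob: skirt bottom and pointer outer edge fall on the model, and yaw is −0.49. I'll lower it onto the spindle in steps, watching the force.

```bash
python3 - <<'E'
from h import *
for z in(.086,.082,.080,.078,.076):
    env.move_straight([.430,.0868,z],vel=.04)
    p=env.current_eef_pos();f=env.current_force();print(z,p.round(4),f.round(2),env.current_moment().round(3),round(env.current_opening(),3),env.current_time_s())
    if f[2]>15:break
E
```

```text
0.086 [0.4296 0.0868 0.0857] [1.07 0.57 0.12] [-0.034  0.046 -0.04 ] 0.142 11.8417
0.082 [0.4298 0.0868 0.0818] [-0.15 -0.52 -0.69] [0.005 0.005 0.035] 0.14 12.0917
0.08 [0.4299 0.0868 0.0799] [0.7  0.   0.22] [ 0.054 -0.03   0.   ] 0.142 12.3417
0.078 [0.4299 0.0868 0.0779] [-0.53 -0.07 -0.17] [ 0.009 -0.013  0.04 ] 0.142 12.5917
0.076 [0.4298 0.0868 0.0759] [ 0.09 -0.33 -0.2 ] [0.019 0.046 0.028] 0.14 12.8417
```

No contact force about 6 mm past the spindle tip, so the bore is going on. I'll continue.

```bash
python3 - <<'E'
from h import *
for z in(.074,.072,.070,.069,.068,.067,.066,.065,.064,.063,.062):
    env.move_straight([.430,.0868,z],vel=.04)
    p=env.current_eef_pos();f=env.current_force();print(z,p.round(4),f.round(2),env.current_moment().round(3),round(env.current_opening(),3),env.current_time_s())
    if f[2]>16:break
snap(7)
cv2.imwrite("pics/g7.png",cv2.resize(cv2.imread("pics/side7.png")[255:315,248:328],(800,600),interpolation=cv2.INTER_CUBIC))
E
```

```text
0.074 [0.4298 0.0868 0.0738] [ 0.99  0.3  -0.72] [ 0.014 -0.003 -0.036] 0.14 13.0917
0.072 [0.4298 0.0868 0.0718] [0.75 0.14 0.01] [-0.035  0.046  0.043] 0.138 13.3417
0.07 [0.4299 0.0868 0.0699] [ 0.13  0.06 -0.54] [-0.002  0.004  0.019] 0.143 13.5917
0.069 [0.43   0.0868 0.069 ] [ 0.23 -0.23 -0.94] [ 0.026  0.038 -0.062] 0.144 13.8417
0.068 [0.43   0.0868 0.0679] [ 0.49 -0.09 -1.5 ] [-0.033 -0.001 -0.029] 0.143 14.0917
0.067 [0.4301 0.0868 0.0672] [-1.06 -1.19  3.66] [-0.084  0.146 -0.05 ] 0.141 14.3417
0.066 [0.4301 0.0868 0.0661] [-1.6   0.02  3.64] [ 0.001  0.248 -0.045] 0.142 14.5917
0.065 [0.4301 0.0868 0.0651] [-1.93 -0.4   4.08] [-0.01   0.249 -0.011] 0.137 14.8417
0.064 [0.4301 0.0868 0.0641] [-1.31  0.72  6.27] [-0.064  0.272  0.044] 0.141 15.0917
0.063 [0.4302 0.0868 0.0632] [-2.24 -0.32  5.67] [-0.063  0.324  0.01 ] 0.137 15.3417
0.062 [0.4302 0.0868 0.0623] [-1.62  0.19  7.51] [-0.078  0.398 -0.059] 0.141 15.5917
```

View pics/g7.png

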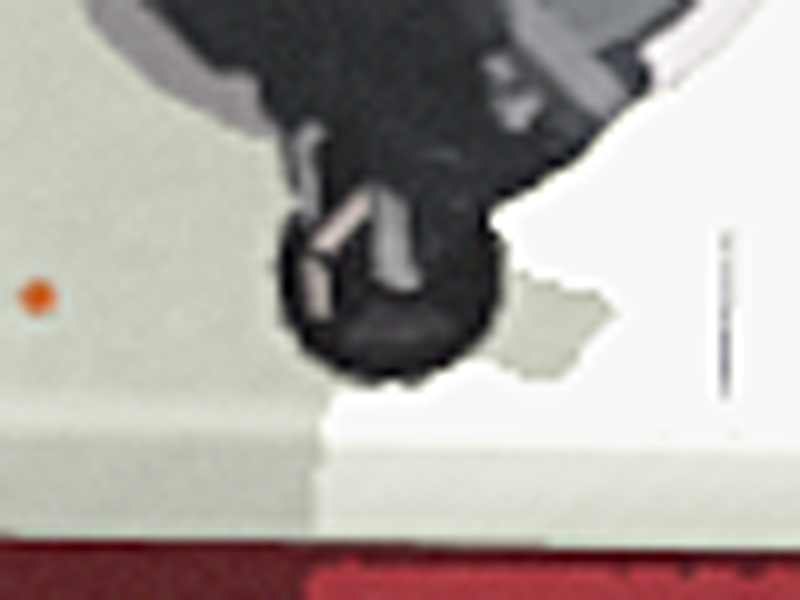

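Spring force begins at z≈0.0676 as predicted and rises as it should. In the side picture the knob sits over the bezel, with its pointer at (280,280). I'll grip harder and press until the stop shows in the force.

```bash
python3 - <<'E'
from h import *
env.close_gripper(120)
for z in(.0615,.061,.0605,.060,.0595,.059):
    env.move_straight([.430,.0868,z],vel=.03);env.pause(.15)
    p=env.current_eef_pos();f=np.mean([env.current_force() for _ in range(1)],0);print(z,p.round(4),f.round(2),env.current_moment().round(3),round(env.current_opening(),3),env.current_time_s())
    if f[2]>22:break
E
```

```text
0.0615 [0.4301 0.0868 0.0619] [-2.68 -0.53  7.25] [-0.037  0.455 -0.08 ] 0.128 16.3083
0.061 [0.4302 0.0868 0.0617] [-2.93 -0.4  11.19] [-0.065  0.701 -0.046] 0.125 16.7083
0.0605 [0.4303 0.0868 0.0616] [-4.01 -0.54 13.74] [-0.093  0.894 -0.058] 0.128 17.1083
0.06 [0.4303 0.0868 0.0615] [-6.37 -1.08 17.97] [-0.189  1.155 -0.016] 0.129 17.5083
0.0595 [0.4304 0.0868 0.0613] [-6.110e+00  1.000e-02  2.243e+01] [-0.14   1.424 -0.002] 0.131 17.9083
```

The force climbs steeply while z stays near 0.0615, so the stop is reached. One last look and a hold check before handing in.

```bash
python3 - <<'E'
from h import *
from ov import *
env.pause(.7)
p=np.array(env.current_eef_pos());print(p.round(4),env.current_force().round(2),round(env.current_opening(),3),env.current_time_s())
snap(8);n="side";u0=np.array([288,285])
t=cv2.resize(cv2.imread("pics/side8.png")[255:315,248:328],(800,600),interpolation=cv2.INTER_CUBIC)
for c in(circ(.024,0),circ(.024,.017),bar(.04)):
    c=model(.430,.0866,-.49,c);c[:,2]+=.064
    cv2.polylines(t,[((proj(n,c)-[248,255]+.5)*10).round().astype(int)],False,(0,255,255),1)
cv2.imwrite("pics/g8.png",t)
E
```

```text
[0.4304 0.0868 0.0613] [-7.46  0.36 21.67] 0.131 18.6083
```

View pics/g8.png

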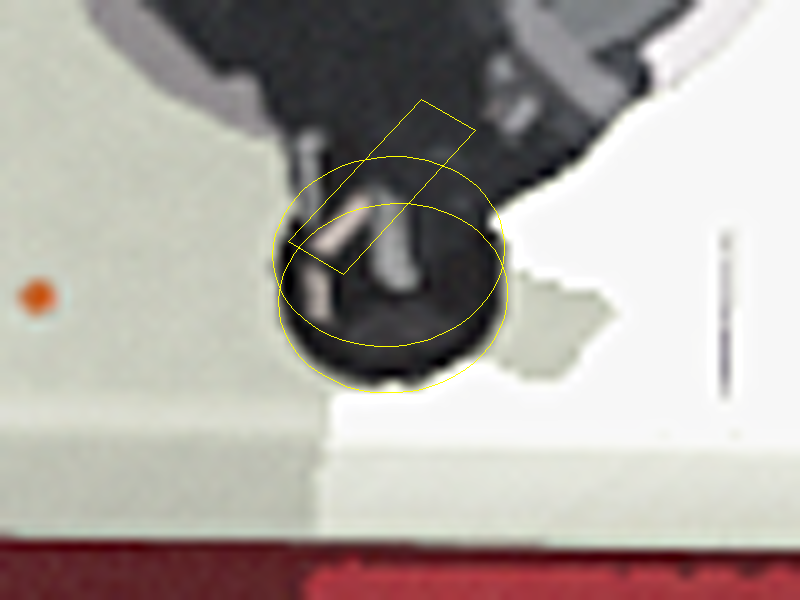

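View pics/side8.png

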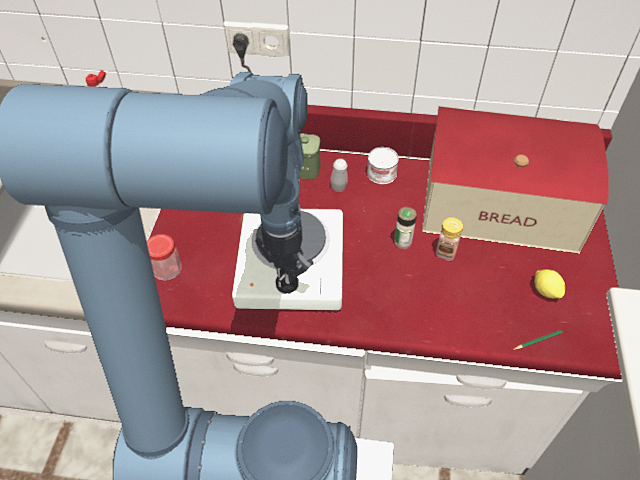

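The overlay of the fully pressed knob matches to within about 1 px, and the jars stand where they were. The push holds steady at about 22 N, so I'm handing in.

```bash
python3 - <<'E'
from rig import env
print(env.sign_off(),env.current_time_s())
E
```

```text
the job is handed in; nothing more can be done
the job is handed in; nothing more can be done
```

The knob is on the spindle, pressed in to its stop and still held by the gripper. I handed the job in at about 19 s; no verdict was reported.

- **Missed first grasp:** the first close shut above the knob's bar. The pictures showed the fingertips about 25 mm higher than the reported TCP position. I reopened, went about 22 mm lower and gripped the bar.
- **Fit:** I turned the knob to the mark on the bezel (yaw about −0.49 rad) and lowered it. There was no contact force over the first ~14 mm, then the spring force began at the height expected for fully home. It rose from about 3.7 to 7.5 N over the next 5 mm.
- **Pressed to the stop:** after that the force climbed steeply to about 22 N while the height stayed near 0.0615 m. It held there for 0.7 s at a 120 N grip setting.
- **Last picture:** the side view matches the fully pressed knob to within about 1 pixel, and all three jars stand where they were. The arm blocked the top camera at the spindle, so that view could not confirm the fit.
- **Small disagreement:** the gripper opening read 11 to 13 mm on the 14 mm bar. I put this down to how the opening is scaled, because the knob did not slip.

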